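# Probe into the pot lid, control knob back on the hob and held down

## Task

The induction hob has just been wiped: lift its cordless food probe out of the charging well, push it into the red port in the pot lid until the collar rests on the port, and let go. Only then fetch the control knob from the table, turn it so that its key flat matches the D-shaped control shaft, and push it fully onto the shaft. The hob links to the probe only while the knob is held down, so finish still holding it pressed all the way down against the spring; leave the spice jar, mug and rice bowl where they stand.

Things in the scene. Friction and masses are not known exactly. Their poses are not given: they have to be found in the camera images.
- hob: Portable induction hob, fixed: 320 (its x) x 280 (its y) x 66 mm high, aluminium case, black glass at the rear, dark control strip 64 mm high along its front (-x) edge. Origin: centre of its underside, on the table; z up; at yaw 0 its front faces the robot. In its frame: control shaft at x -108, y -15 mm; charging well at x -108, y +92 mm.
- well (a point): Mouth of the charging well: centre of the top of its rubber lip (24 mm across), 66 mm above the table. The well is a vertical hole 8.4 mm wide.
- casserole: Low steel pot with lid, fixed on the hob's glass: 173 mm across, lid top 136 mm above the table; black lid button in the middle (32 mm across, top at 151 mm); loop handles at its +y and -y sides (out to 118 mm, 116 mm above the table). Origin: centre of its underside, 66 mm above the table; z up. The red port is in the lid, 50 mm from the middle towards its -x.
- port (a point): Probe port in the lid: centre of the flat top of a red silicone grommet (23 mm across, 8 mm proud of the lid, 144 mm above the table). Its hole is vertical, 9 mm wide and open below, deep enough for the whole probe stem. z up.
- probe: Cordless food probe, 94 mm long, 45 g, standing upright and loose in the charging well. Origin: tip of the stem; z up along the probe. Steel stem 6 mm thick, 54 mm long, its last 8 mm tapered to 2.4 mm; then a steel collar 18 mm across, 4 mm thick; then a round white handle with an orange band, 16 mm across, 58 to 94 mm from the tip. Grip the handle.
- probe_collar (a point): Point on the probe's axis at the underside of the collar, 54 mm above its tip. It lies on point well at the start and must come to lie on point port.
- knob: Black knob, 60 g, on the table left or right of the hob, bore down. Origin: centre of its underside; z up. Skirt 44 mm across, 17 mm high; on it a grip bar along x, 41 x 14 mm, 17 to 35 mm high; white pointer line on the bar's +x half. Bore 13.4 mm wide, 15 mm deep, key flat on the +x (pointer) side, 2.2 mm from the axis. Slides freely onto the shaft within about 0.1 rad.
- pointer (a point): Outer end of the white pointer line, on the knob: at the top of the bar's +x end, 20.5 mm from the knob's axis, 35 mm above its underside. It shows the side of the key flat; on the shaft it must point the way the shaft's flat faces.
- shaft_tip (a point): Top of the steel D-shaft, on its axis, 87 mm above the table when not pressed; turns and sinks with the shaft; z up. Shaft 12 mm thick, 23 mm out of the strip, flat 1.5 mm from the axis on the +x side of this frame (roughly the far side), top 3 mm tapered. It can turn, stiffly (0.1 N m). When the knob is fully on, its bore bottoms on the tip: its underside is 15 mm below this point.
- shaft (a joint): How far the control shaft is pressed down, m: 0 released, 0.005 at its stop. Its spring pushes back with 3 N at the start of the travel and 6 N at the stop.
- spice_jar: Glass spice jar with a dark lid, 41 mm across, 105 mm high, on the other side of the hob from the knob. Origin: centre of its underside, z up. Leave it alone.
- mug: White mug with a red band, 86 mm across, 101 mm high, standing at the far right. Origin: under its middle, on the table, z up. Leave it alone.
- rice_bowl: White rice bowl, 115 mm across, 52 mm high, standing at the far left. Origin: centre of its underside, z up. Leave it alone.
There are look-alikes about, which are no part of the job. Of the things shaped like the knob, the black one is meant.

How it is judged:
By the outcome, as a careful person would: the job done as asked, in the order asked, and still so for the second after the job is handed in, while the arm keeps its last pose, push and grip.
It also fails if it takes over 58 s, if anything falls off the work surface, if the arm or the gripper's body presses on something with over 40 N, if the wrist force passes 120 N, or if a joint passes its speed limit or range.

## Robot

A 6-joint arm with a two-finger parallel gripper is mounted at the origin on a cart in front of the work surface, level with it; the furniture and walls round the work are solid. World frame = base frame: x ahead of the robot, y to its left, z up, the work surface at z = 0. Lengths are in m, angles in rad, forces in N, time in s.
With the tool pointing down it reaches from about 0.375 to 0.9 m from the base axis. Payload 3.1 kg.
Tool frame: the origin (TCP) lies on the centre line of the jaws, within the pads' length; the fingertips stand 8 mm ahead of it and the grasp point (between the pads) lies 11 mm behind it; z points along the fingers, y is the line along which they close (so a half turn about z gives the same grasp; the last joint's range is limited). The gripper opens to 87 mm and grips with 3 to 60 N. Pads are 19 mm wide; open, the fingers measure 117 mm over their backs; the gripper's body (75 mm by 190 mm) begins 51 mm behind the grasp point.
Start: joints at [-1.315, 0.527, 1.433, -0, 1.181, -0.178], TCP at [0.263, -0.567, 0.231] pointing down, gripper open.
Joint ranges: [-3.08, 3.08], [-0.75, 2.2], [0.22, 2.44], [-1.43, 4.57], [0, 2.65], [-2.85, 2.85]. Speed limits (rad/s): [2.79, 2.79, 3.14, 3.14, 3.14, 3.14].

## Interface

Orientations are given as a unit quaternion [x, y, z, w].
In Python, from rig import monitor, eyes, order gives the robot as it stands.
- The arm moves only by the tool nudge_tcp, called as name([rows], argument=value, ...), one row to a line, values as JSON. Schema: {"type":"object","properties":{"deltas":{"type":"array","items":{"type":"object","properties":{"dx":{"type":"number"},"dy":{"type":"number"},"dz":{"type":"number"},"wx":{"type":"number"},"wy":{"type":"number"},"wz":{"type":"number"}},"additionalProperties":false},"minItems":1,"maxItems":10},"aperture":{"type":"number"},"grip_force":{"type":"number"},"only":{"type":"string"},"quiet":{"type":"boolean"},"lines":{"type":"string"}},"required":["deltas"],"additionalProperties":false}. deltas is a list of rows, 1 to 10 of them, each an object with the fields dx, dy, dz (the shift in shares of the most that a row can go, 1 being 50 mm), wx, wy, wz (a rotation vector in normalised numbers (1 is 4 rad)); a field left out counts as zero; each row shifts and turns the commanded pose from where the row before left it, along the tool's axes as they then stand; what a row does not reach is not made up. A row lasts 1/10 s, in which the tool goes at most 0.05 m and 0.15 rad, less where a joint would pass 70% of its speed; a pose out of reach is approached as far as the arm can. aperture is the opening from 0.0 (shut) to 1.0 (fully open), set as the call begins (left out keeps the last). The fingers move at their own pace and stop on an object; grip_force is the grip in N (left out, the last holds). Time passes only in rows, so rows that do not move let the fingers close. The tool returns the time, the measured TCP pose, the force, the opening and the grip force at its end. only (a regular expression) keeps the lines of the reply that match it, lines (a string "A,B") keeps lines A to B, and quiet returns only ok. Shift and turn numbers lie between -1 and 1, and a call with a number outside is refused. Input that does not fit is refused with a message, and nothing moves.
- monitor.get_state(): the state, without advancing time (a new reading comes with each control period).
- eyes.grab_frame(name): name is "scene" or "top"; returns a dict with "frame" (384x512x3 uint8, blue, green, red), "range_z" (384x512 float32, m along the optical axis (not along the pixel's ray), 0 where there is no reading), "mtx" (3x3 intrinsics, pixels), "R" (3x3) and "t" (3): a world point X has camera coordinates R X + t. Camera axes: x right, y down, z forward; pixel columns grow to the right and rows downward; lengths in m; the calibration is good to about 2 mm. A picture is of the moment at which its call begins.
- order.job_done(): hands the job in; it is judged then, once.
The state is a dict: "time_s": time; "joint_positions": joint angles; "dq": joint speeds; "effort": joint torques, N m; "position": TCP position; "tcp_rot": TCP orientation; "force": force on the tool from outside, world axes, zero at the start; "wrist_torque": the same for the moment, N m; "finger_gap": opening from 0.0 (shut) to 1.0 (fully open); "grip_force": force on a finger pad.
Only numpy, scipy, OpenCV 4.12 (cv2) and the standard library are available. Lean on these libraries where they do the work, as an engineer would, in place of code of your own. Each camera call takes 0.05 s, during which the arm holds its last target. There are 200 camera calls.

## Working session

There is one attempt and no reset: what is moved stays moved. The work goes in short steps, Python scripts to look and compute and a tool call to move; the robot and the scene stay as the last step left them, time stands still between calls to the robot, and variables do not carry over. Pictures are saved under pics/ and viewed, at most 10 in all, crops included, and the job is handed in when it is done.

```bash
mkdir -p pics; ls; cat > h.py <<'E'
import numpy as np, cv2
from rig import monitor, eyes, order
from scipy.spatial.transform import Rotation as Ro
def grab(n):
    f=eyes.grab_frame(n); np.savez('pics/%s.npz'%n,**f); return f
def load(n): return dict(np.load('pics/%s.npz'%n))
def plane(f,uv,z):
    uv=np.atleast_2d(np.array(uv,float)); K=f['mtx'];R=f['R'];t=f['t']
    d=np.c_[uv,np.ones(len(uv))]@np.linalg.inv(K).T@R; c=-R.T@t
    return c+d*((z-c[2])/d[:,2])[:,None]
def cloud(f):
    Z=f['range_z'];v,u=np.indices(Z.shape)
    p=np.stack([u,v,np.ones_like(u)],-1)@np.linalg.inv(f['mtx']).T*Z[...,None]
    return (p-f['t'])@f['R']
def proj(f,X):
    c=f['R']@np.array(X,float)+f['t']; p=f['mtx']@c; return p[:2]/p[2]
E
python3 - <<'E'
from h import *
for n in('scene','top'):
    f=grab(n); cv2.imwrite('pics/%s0.png'%n,cv2.resize(f['frame'],(800,600),interpolation=cv2.INTER_CUBIC))
    print(n,-f['R'].T@f['t'],f['R'].round(2).tolist(),f['mtx'].tolist())
print(monitor.get_state())
E
```

```text
pics
scene [-0.1964386   0.70138645  1.12012368] [[-0.71, -0.71, -0.01], [-0.48, 0.5, -0.72], [0.52, -0.5, -0.7]] [[428.1013105830275, 0.0, 250.03838023853103], [0.0, 428.1013105830275, 194.15700917296567], [0.0, 0.0, 1.0]]
top [0.45259849 0.00422776 1.37014438] [[-0.02, -1.0, -0.01], [-1.0, 0.02, -0.08], [0.08, 0.01, -1.0]] [[369.72417333254003, 0.0, 253.32173383651678], [0.0, 369.72417333254003, 185.99663276680306], [0.0, 0.0, 1.0]]
{'time_s': 0.1, 'joint_positions': array([-1.31451730e+00,  5.28378651e-01,  1.43376875e+00, -1.25196145e-05,
        1.18141872e+00, -1.78515177e-01]), 'dq': array([-0.0002391 , -0.00073703, -0.00317137,  0.00024155, -0.00034202,
       -0.00185198]), 'effort': array([ 6.17936098e-05, -4.40984881e+01, -1.77151448e+01,  6.34449511e-02,
        5.33377973e-02, -5.64931679e-05]), 'position': array([ 0.26311302, -0.56620459,  0.22966786]), 'tcp_rot': array([ 9.76461183e-01,  2.15690945e-01, -4.41411088e-05, -9.85767015e-04]), 'force': array([-0.54007636,  0.36816527,  0.02349538]), 'wrist_torque': array([0.04654446, 0.00951026, 0.02028511]), 'grip_force': 0.0, 'finger_gap': 1.0005911772047995}
```

View pics/top0.png

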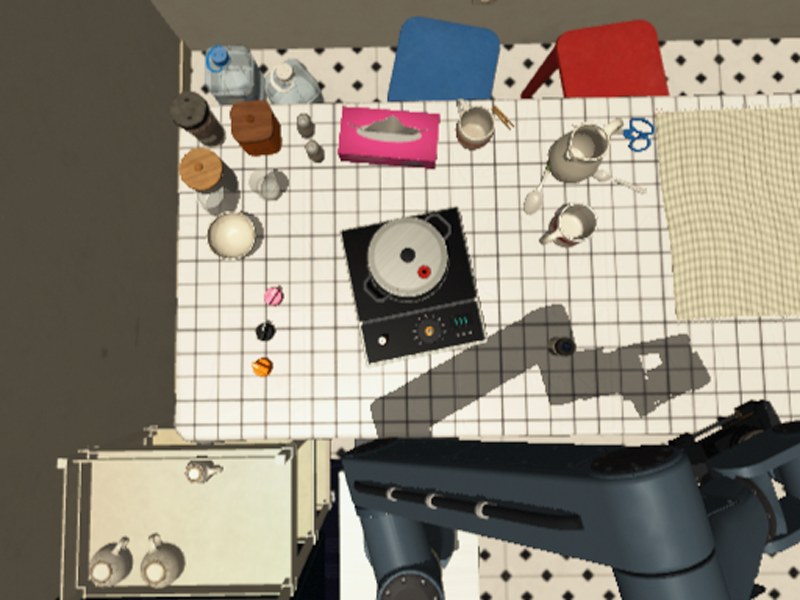

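View pics/scene0.png

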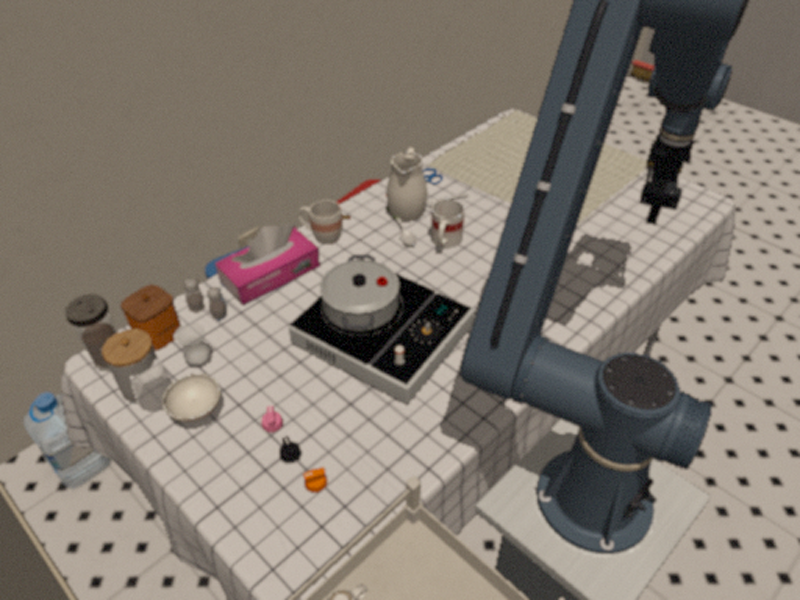

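The top view (at 800x600) shows the probe at (382,341), the shaft at (429,331), the red port at (424,272), the black knob at (265,331) and the jar at (562,346). The hob is yawed about +0.2 rad.

```bash
python3 - <<'E'
from h import *
T=load('top');S=load('scene')
def blob(f,m,box):
    u0,v0,u1,v1=box; k=np.zeros(m.shape,np.uint8);k[v0:v1,u0:u1]=m[v0:v1,u0:u1]
    n,l,s,c=cv2.connectedComponentsWithStats(k); i=1+np.argmax(s[1:,4]); return c[i],s[i],l==i
def tri(a,b):
    P=[f['mtx']@np.c_[f['R'],f['t']] for f in(T,S)]
    X=cv2.triangulatePoints(P[0],P[1],np.array(a,float).reshape(2,1),np.array(b,float).reshape(2,1));return (X[:3]/X[3]).ravel()
def hsv(f): return cv2.cvtColor(f['frame'],cv2.COLOR_BGR2HSV)
def red(f): h=hsv(f); return (((h[...,0]<8)|(h[...,0]>172))&(h[...,1]>150)&(h[...,2]>90)).astype(np.uint8)
a,s,_=blob(T,red(T),(262,165,282,182));b,s2,_=blob(S,red(S),(235,170,255,190))
print('port',a,s,b,s2,tri(a,b),plane(T,a,.144),plane(S,b,.144))
w=lambda f:((hsv(f)[...,1]<70)&(hsv(f)[...,2]>150)).astype(np.uint8)
a,s,_=blob(T,w(T),(237,210,252,226));b,s2,_=blob(S,w(S),(248,217,264,236))
print('probe',a,s,b,s2,tri(a,b),plane(T,a,.106))
bl=lambda f:(hsv(f)[...,2]<70).astype(np.uint8)
a,s,m=blob(T,bl(T),(155,200,185,222));b,s2,_=blob(S,bl(S),(172,275,196,300))
print('knob',a,s,b,s2,tri(a,b),plane(T,a,.02))
C=cloud(T)
for n,mm in(('hob',(C[...,2]>.055)&(C[...,2]<.078)&(C[...,0]<.85)),('strip',0)):
    if n=='hob':
        k=np.zeros(mm.shape,np.uint8);k[125:240,210:318]=mm[125:240,210:318]
        pts=np.argwhere(k)[:,::-1]; P=C[k>0][:,:2].astype(np.float32); r=cv2.minAreaRect(P);print('hob',r,cv2.boxPoints(r).tolist(),np.median(C[k>0][:,2]))
def crop(f,u,v,r=20):return cv2.resize(f['frame'][v-r:v+r,u-r:u+r],(390,290*390//390+100),interpolation=cv2.INTER_CUBIC)[:290]if 0 else cv2.resize(f['frame'][v-15:v+15,u-20:u+20],(400,300),interpolation=cv2.INTER_CUBIC)
cv2.imwrite('pics/c1.png',np.vstack([np.hstack([crop(T,170,212),crop(T,275,211)]),np.hstack([crop(S,185,289),crop(S,273,210)])]))
E
```

```text
port [270.89473684 173.65789474] [268 170   7   8  38] [244.125      179.83333333] [242 178   6   5  24] [ 0.59664363 -0.04178568  0.13766963] [[ 0.59547838 -0.04195274  0.144     ]] [[ 0.59186707 -0.0367143   0.144     ]]
probe [244.23529412 217.76470588] [242 216   5   5  17] [255.13333333 223.2       ] [253 222   5   4  15] [0.45129194 0.05151108 0.10328123] [[0.45026001 0.05042162 0.106     ]]
knob [169.5326087  212.22826087] [164 207  12  11  92] [185.18032787 288.95901639] [180 283  12  13 122] [0.47616066 0.3308683  0.00643907] [[0.47460148 0.32624294 0.02      ]]
hob ((0.5760997533798218, -0.019900768995285034), (0.3201218843460083, 0.27972736954689026), 10.789460182189941) [[0.39268583059310913, 0.08752685785293579], [0.44505101442337036, -0.18725541234016418], [0.7595136761665344, -0.12732839584350586], [0.7071484923362732, 0.14745387434959412]] 0.06577339519375867
```

View pics/c1.png

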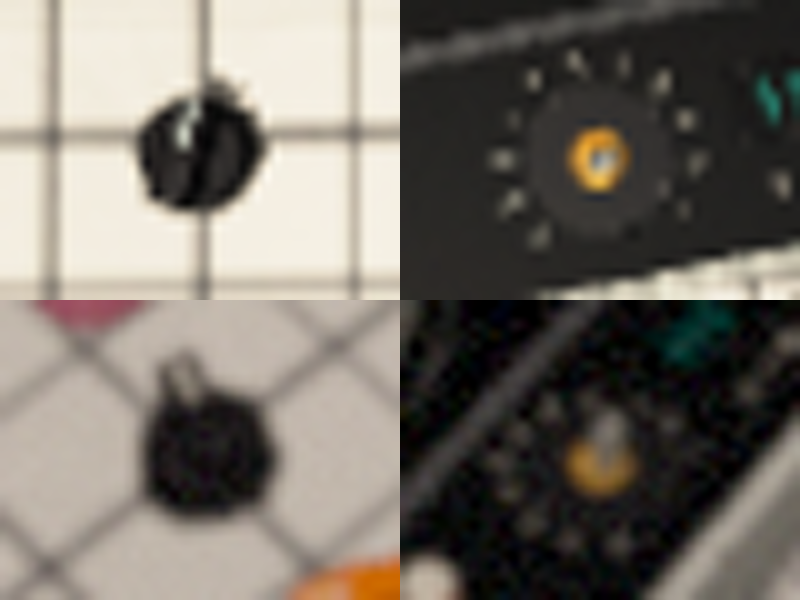

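The crop shows the knob with its pointer line in top px about (170,207.5) to (168.7,211), pointing away from the robot. The shaft is a silver spot inside an orange ring at (275,212.8). I'll average a few frames to get both angles.

```bash
cat > tri.py <<'E'
E
python3 - <<'E'
from h import *
A={}
for n in('top','scene'):
    fs=[eyes.grab_frame(n) for _ in range(4)]; f=dict(fs[0]);f['frame']=np.mean([g['frame'].astype(float) for g in fs],0);A[n]=f;np.savez('pics/avg_%s.npz'%n,**f)
ps=.5761,-.0199;yaw=.1883
sh=np.array([.4728,-.0548])
for n,f in A.items():
    print(n,'shaft tip',proj(f,[*sh,.087]).round(2),'base',proj(f,[*sh,.064]).round(2))
    u,v=proj(f,[*sh,.087]).round().astype(int); I=f['frame'][v-5:v+6,u-5:u+6]
    print(u-5,v-5);print('B-chan\n',I[...,0].astype(int));print('R\n',I[...,2].astype(int))
    h=cv2.cvtColor(f['frame'].astype(np.uint8),cv2.COLOR_BGR2HSV)
    u,v=proj(f,[.475,.328,.025]).round().astype(int)
    print('knob',u-8,v-8);print(f['frame'][v-8:v+8,u-8:u+8].mean(2).astype(int))
E
```

```text
top shaft tip [274.73 210.73] base [274.43 210.84]
270 206
B-chan
 [[ 56  48  48  48  48  47  47  47  45  42  45]
 [ 49  48  48  48  49  48  47  47  48  49  53]
 [ 50  49  49  48  44  50  48  48  48  48  46]
 [ 50  49  49  46  47  51  48  48  47  47  48]
 [ 50  50  47  49  42  48  55  44  49  47  48]
 [ 51  51  54  68  94 127  92  38  49  48  48]
 [ 51  51  52  75 126 154  94  45  49  48  48]
 [ 51  51  48  63  99 101  55  51  49  49  49]
 [ 52  51  52  55  65  58  46  50  49  49  54]
 [ 53  52  52  51  52  51  51  50  50  50  53]
 [ 52  52  53  52  52  51  52  51  50  50  45]]
R
 [[ 63  53  53  53  52  52  51  51  50  47  51]
 [ 54  53  53  53  52  53  52  52  52  53  59]
 [ 54  53  54  53  58  76  52  52  52  52  49]
 [ 55  54  77 153 191 188 133  53  52  52  52]
 [ 55  62 127 223 199 187 154  91  53  52  52]
 [ 56  77 169 228 133 159 134 120  54  53  52]
 [ 56  77 160 213 147 185 159 109  54  54  53]
 [ 56  61 110 197 219 215 152  78  54  54  54]
 [ 57  57  70 137 202 190  99  55  55  53  59]
 [ 58  58  57  56  57  56  56  55  55  55  58]
 [ 59  59  59  57  57  56  56  56  55  55 
[... 2585 characters left out ...]
 147 158 166 171 166 152 141]
 [143 150 132  73  64 105 104  66  62  79  96 118 136 140 139 148]
 [148 130 107  58  37  58  62  36  22  27  37  55  84 120 148 168]
 [160 121  74  33  19  21  28  27  28  23  23  28  55 115 161 179]
 [159 113  54  24  17  17  24  27  28  21  25  29  42  96 152 179]
 [152  91  35  23  21  24  25  27  23  21  25  26  28  71 136 172]
 [149  79  27  22  24  18  23  24  29  28  21  25  22  48 109 159]
 [148  77  27  27  27  23  21  22  24  26  19  22  21  32  87 148]
 [150  82  31  29  25  21  19  20  14  16  17  17  20  33  87 150]
 [151  83  25  27  23  23  26  20  16  20  17  15  16  52 107 158]
 [147  82  29  20  26  28  24  22  17  20  19  15  26  75 135 172]]
```

The rows are not in the units I measure in: shifts go in shares of 50 mm and turns go in shares of 4 rad. I convert before sending: -0.037 m is -0.74, 0.033 m is 0.66.

```bash
cat >> h.py <<'E'
def go(x,y,z,a=None):
    s=monitor.get_state(); R=Ro.from_quat(s['tcp_rot']).as_matrix(); d=R.T@(np.array([x,y,z])-s['position'])
    ang=np.arctan2(R[1,0],R[0,0])
    print('t',round(s['time_s'],2),'pos',s['position'].round(4),'tool delta',d.round(4),'ang',ang.round(3),'tilt',R[:,2].round(4),'turn rz',None if a is None else -((a-ang+np.pi)%(2*np.pi)-np.pi),'F',s['force'].round(2),'M',s['wrist_torque'].round(3),'gap',round(s['finger_gap'],3),'grip',s['grip_force'],'q6',s['joint_positions'][5].round(2))
E
```

nudge_tcp([
  {"dx":0.66, "dy":-0.74},
  {"dx":0.66, "dy":-0.74},
  {"dx":0.66, "dy":-0.74},
  {"dx":0.66, "dy":-0.74},
  {"dx":0.66, "dy":-0.74},
  {"dx":0.66, "dy":-0.74},
  {"dx":0.66, "dy":-0.74},
  {"dx":0.66, "dy":-0.74},
  {"dx":0.66, "dy":-0.74},
  {"dx":0.66, "dy":-0.74},
], aperture=0.5, grip_force=15)

```text
time_s: 1.5
position: [0.4072, -0.0905, 0.231]
tcp_rot: [0.977, 0.215, 0.001, 0.0]
force: [0.4, -0.4, 0.4]
finger_gap: 0.498
grip_force: 0.0
```

```bash
python3 -c "from h import *;go(.4515,.0507,.140)"
```

```text
t 1.5 pos [ 0.4072 -0.0905  0.231 ] tool delta [ 0.0995 -0.1096  0.091 ] ang 0.434 tilt [ 1.3e-03 -6.0e-04 -1.0e+00] turn rz None F [ 0.4  -0.42  0.37] M [-0.034  0.007 -0.047] gap 0.498 grip 0.0 q6 0.65
```

Converted, 0.04 m is 0.8, -0.0274 m is -0.548.

nudge_tcp([
  {"dx":0.5, "dy":-0.548, "dz":0.2},
  {"dx":0.5, "dy":-0.548, "dz":0.2},
  {"dx":0.5, "dy":-0.548, "dz":0.2},
  {"dx":0.49, "dy":-0.548, "dz":0.4},
  {"dz":0.8},
  {},
])

```text
time_s: 2.1
position: [0.4478, 0.0505, 0.1373]
tcp_rot: [0.976, 0.217, -0.005, -0.002]
force: [-1.2, 0.4, -0.0]
finger_gap: 0.498
grip_force: 0.0
```

```bash
python3 - <<'E'
from h import *
go(.4515,.0507,.081)
S=grab('scene');T=grab('top')
def c(f,X,r):
    u,v=proj(f,X).round().astype(int);return cv2.resize(f['frame'][v-r:v+r,u-r:u+r],(400,400),interpolation=cv2.INTER_CUBIC)
p=[.4515,.0507,.11]
cv2.imwrite('pics/g1.png',np.hstack([c(S,p,30),c(T,p,30)]))
E
```

```text
t 2.1 pos [0.4478 0.0505 0.1373] tool delta [0.0039 0.0017 0.0563] ang 0.437 tilt [-0.0095  0.0012 -1.    ] turn rz None F [-1.19  0.41 -0.02] M [-0.022  0.025 -0.013] gap 0.498 grip 0.0 q6 1.0
```

View pics/g1.png

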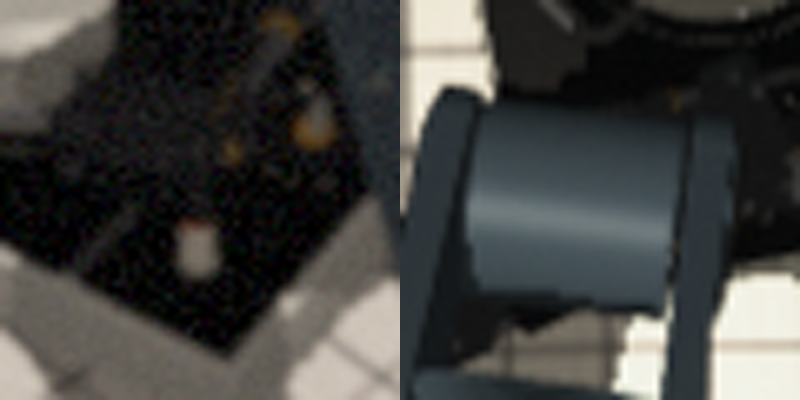

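The scene crop shows the probe upright at (198,250), ahead of the gripper and clear of the fingers. I'll settle and descend.

Converted, 0.02 m is 0.4, 0.01 m is 0.2.

nudge_tcp([
  {"dx":0.06, "dy":0.034, "dz":0.2},
  {"dz":0.4},
  {"dz":0.4},
  {"dz":0.1},
  {},
])

```text
time_s: 2.7
position: [0.4547, 0.0481, 0.0859]
tcp_rot: [0.977, 0.215, 0.0, 0.0]
force: [-0.2, 0.7, -0.2]
finger_gap: 0.5
grip_force: 0.0
```

```bash
python3 -c "from h import *;go(.4515,.0507,.081)"
```

```text
t 2.7 pos [0.4547 0.0481 0.0859] tool delta [-0.0018 -0.0037  0.0049] ang 0.433 tilt [ 5.e-04 -1.e-04 -1.e+00] turn rz None F [-0.23  0.75 -0.23] M [-0.024  0.004  0.001] gap 0.5 grip 0.0 q6 1.0
```

Converted, 0.005 m is 0.1, -0.0037 m is -0.074.

nudge_tcp([
  {"dx":-0.03, "dy":-0.074, "dz":0.1},
  {},
  {},
])

```text
time_s: 3.0
position: [0.4515, 0.0516, 0.0811]
tcp_rot: [0.976, 0.216, 0.0, 0.0]
force: [-0.4, 0.5, 0.3]
finger_gap: 0.5
grip_force: 0.0
```

nudge_tcp([
  {},
  {},
  {},
  {},
  {},
  {},
], aperture=0.1, grip_force=20)

```text
time_s: 3.6
position: [0.4514, 0.0515, 0.0806]
tcp_rot: [0.976, 0.216, 0.0, 0.0]
force: [-0.2, -0.4, 0.5]
finger_gap: 0.174
grip_force: 20.0
```

```bash
python3 -c "from h import *;go(.4515,.0507,.081)"
```

```text
t 3.6 pos [0.4514 0.0515 0.0806] tool delta [-0.0002  0.0008 -0.0004] ang 0.435 tilt [ 1.e-04 -0.e+00 -1.e+00] turn rz None F [-0.25 -0.39  0.55] M [-0.005  0.014  0.039] gap 0.174 grip 19.99934872146696 q6 1.0
```

Converted, -0.04 m is -0.8, -0.03 m is -0.6.

nudge_tcp([
  {"dz":-0.4},
  {"dz":-0.6},
  {"dz":-0.8},
  {"dz":-0.8},
  {"dz":-0.6},
  {},
  {},
])

```text
time_s: 4.3
position: [0.4511, 0.0516, 0.2407]
tcp_rot: [0.976, 0.216, 0.0, 0.0]
force: [-0.4, -0.8, -0.6]
finger_gap: 0.173
grip_force: 20.0
```

```bash
python3 - <<'E'
from h import *
go(.596,-.042,.240)
T=load('top');S=load('scene')
# pot: refine port + lid from range cloud of first clean frames
A=dict(np.load('pics/avg_top.npz'));C=cloud(A)
m=(C[...,2]>.128)&(C[...,2]<.142)&(np.hypot(C[...,0]-.64,C[...,1]+.02)<.13)
P=C[m][:,:2].astype(np.float32);print('lid',cv2.minEnclosingCircle(P),P.mean(0),np.median(C[m][:,2]))
E
```

```text
t 4.3 pos [0.4511 0.0516 0.2407] tool delta [0.092  0.1459 0.0008] ang 0.435 tilt [ 8.e-04 -2.e-04 -1.e+00] turn rz None F [-0.37 -0.79 -0.59] M [-0.028  0.043  0.035] gap 0.173 grip 19.999593906104565 q6 1.0
lid ((0.6334660053253174, -0.00816262885928154), 0.08676847815513611) [ 0.63304144 -0.00738299] 0.13598283198707467
```

Converted, 0.032 m is 0.64, 0.028 m is 0.56.

nudge_tcp([
  {"dx":0.36, "dy":0.56},
  {"dx":0.4, "dy":0.64},
  {"dx":0.4, "dy":0.64},
  {"dx":0.4, "dy":0.64},
  {"dx":0.28, "dy":0.44},
  {},
  {},
  {},
])

```text
time_s: 5.1
position: [0.5943, -0.0413, 0.2388]
tcp_rot: [0.976, 0.216, -0.002, -0.001]
force: [0.4, 0.6, 0.1]
finger_gap: 0.176
grip_force: 20.0
```

```bash
python3 - <<'E'
from h import *
go(.596,-.042,.240)
S=grab('scene');T=grab('top')
def c(f,X,r):
    u,v=proj(f,X).round().astype(int);return cv2.resize(f['frame'][v-r:v+r,u-r:u+r],(560,560),interpolation=cv2.INTER_CUBIC)
cv2.imwrite('pics/g2.png',c(S,[.596,-.042,.18],28)); print(proj(S,[.596,-.042,.18]),proj(S,[.596,-.042,.172]),proj(S,[.596,-.042,.144]))
E
```

```text
t 5.1 pos [ 0.5943 -0.0413  0.2388] tool delta [ 0.0012  0.0014 -0.0012] ang 0.435 tilt [-0.0046  0.0014 -1.    ] turn rz None F [0.42 0.56 0.06] M [-0.015  0.002 -0.008] gap 0.176 grip 19.999699112959206 q6 0.88
[244.13063046 170.52604647] [244.18805444 172.32640315] [244.38559175 178.51959376]
```

View pics/g2.png

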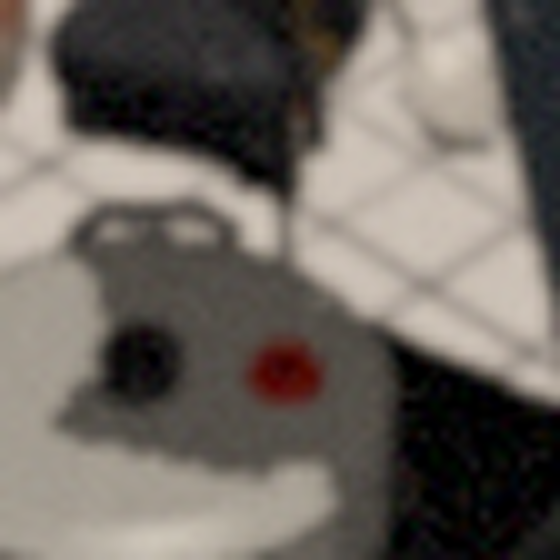

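The stem hangs at crop (288,190–265), right above the red port at (286,373). I'll trim and lower it.

Converted, 0.015 m is 0.3, 0.008 m is 0.16.

nudge_tcp([
  {"dx":0.02, "dy":0.02},
  {},
  {"dz":0.3},
  {"dz":0.3},
  {"dz":0.16},
  {},
])

```text
time_s: 5.8
position: [0.5967, -0.0423, 0.2015]
tcp_rot: [0.976, 0.216, -0.001, -0.001]
force: [0.5, 0.7, -0.4]
finger_gap: 0.176
grip_force: 20.0
```

```bash
python3 -c "from h import *;go(.596,-.042,.1586)"
```

```text
t 5.8 pos [ 0.5967 -0.0423  0.2015] tool delta [-0.0004 -0.0005  0.0429] ang 0.435 tilt [-2.6e-03  7.0e-04 -1.0e+00] turn rz None F [ 0.51  0.68 -0.41] M [ 0.02  -0.01   0.006] gap 0.176 grip 19.9995662458241 q6 0.88
```

Converted, 0.012 m is 0.24, 0.01 m is 0.2.

nudge_tcp([
  {"dz":0.2},
  {"dz":0.24},
  {"dz":0.2},
  {"dz":0.12},
  {"dz":0.06},
  {},
  {},
])

```text
time_s: 6.5
position: [0.5979, -0.0427, 0.1617]
tcp_rot: [0.976, 0.216, 0.0, 0.0]
force: [-0.6, 1.1, -0.6]
finger_gap: 0.176
grip_force: 20.0
```

```bash
python3 -c "from h import *;go(.596,-.042,.1586)"
```

```text
t 6.5 pos [ 0.5979 -0.0427  0.1617] tool delta [-0.0014 -0.0015  0.0031] ang 0.435 tilt [ 6.e-04 -2.e-04 -1.e+00] turn rz None F [-0.59  1.09 -0.65] M [-0.007 -0.052  0.07 ] gap 0.176 grip 19.999549705535173 q6 0.88
```

Converted, 0.0015 m is 0.03, -0.001 m is -0.02.

nudge_tcp([
  {"dx":-0.02, "dy":-0.02, "dz":0.03},
  {"dz":0.03},
  {"dz":0.02},
  {},
  {},
])

```text
time_s: 7.0
position: [0.5963, -0.0421, 0.1586]
tcp_rot: [0.976, 0.216, 0.0, 0.0]
force: [-2.5, 0.4, 5.1]
finger_gap: 0.176
grip_force: 20.0
```

```bash
python3 -c "from h import *;go(.596,-.042,.1586)"
```

```text
t 7.0 pos [ 0.5963 -0.0421  0.1586] tool delta [-0.0003 -0.0002 -0.    ] ang 0.435 tilt [ 6.e-04 -1.e-04 -1.e+00] turn rz None F [-2.49  0.39  5.09] M [ 0.08   0.301 -0.036] gap 0.176 grip 19.999971482902765 q6 0.88
```

nudge_tcp([
  {},
  {},
  {},
  {},
], aperture=0.5)

```text
time_s: 7.4
position: [0.5962, -0.0421, 0.1573]
tcp_rot: [0.976, 0.216, -0.0, -0.0]
force: [-0.0, -1.0, 0.0]
finger_gap: 0.449
grip_force: 0.0
```

nudge_tcp([
  {"dz":-0.2},
  {"dz":-0.6},
  {"dz":-0.8},
  {"dz":-0.4},
  {"dx":-0.2, "dy":-0.6, "wz":0.025},
  {"dx":-0.2, "dy":-0.8, "wz":0.03},
  {"dx":-0.2, "dy":-0.8, "wz":0.03},
  {"dx":-0.2, "dy":-0.8, "wz":0.03},
  {},
  {},
])

```text
time_s: 8.4
position: [0.52, 0.0918, 0.2584]
tcp_rot: [1.0, -0.011, 0.001, 0.0]
force: [0.1, -0.8, -0.1]
finger_gap: 0.499
grip_force: 0.0
```

```bash
python3 - <<'E'
from h import *
go(.475,.329,.12,-.30)
S=grab('scene');T=grab('top')
def c(f,X,r):
    u,v=proj(f,X).round().astype(int);return cv2.resize(f['frame'][v-r:v+r,u-r:u+r],(400,400),interpolation=cv2.INTER_CUBIC)
cv2.imwrite('pics/g3.png',np.hstack([c(S,[.596,-.042,.17],25),c(T,[.5,0,.08],50)]))
# knob estimation using clean averages
A=dict(np.load('pics/avg_top.npz'));B=dict(np.load('pics/avg_scene.npz'))
for n,f,b in(('top',A,(158,203,178,220)),('scene',B,(174,280,194,298))):
    g=f['frame'].mean(2);k=np.zeros(g.shape,np.uint8);u0,v0,u1,v1=b;k[v0:v1,u0:u1]=(g[v0:v1,u0:u1]<75)
    cs=max(cv2.findContours(k,0,1)[0],key=cv2.contourArea)
    print(n,cv2.minEnclosingCircle(cs),cv2.fitEllipse(cs))
    for X in([.475,.329,.0085],[.475,.329,.035],[.475+.0205*np.cos(-.3),.329+.0205*np.sin(-.3),.035]):print(proj(f,X).round(2))
for uv in((169,206.5),(167.9,211)):print(plane(A,uv,.035))
print(plane(B,(182.8,279.5),.035))
E
```

```text
t 8.4 pos [0.52   0.0918 0.2584] tool delta [-0.0504 -0.2363  0.1381] ang -0.022 tilt [ 1.6e-03 -6.0e-04 -1.0e+00] turn rz 0.2781391799830133 F [ 0.13 -0.8  -0.07] M [ 0.043  0.056 -0.025] gap 0.499 grip 0.0 q6 1.56
top ((169.3095245361328, 211.7857208251953), 6.027723789215088) ((169.52049255371094, 212.04171752929688), (9.654003143310547, 11.454965591430664), 56.99146270751953)
[169.53 212.17]
[167.78 212.08]
[169.47 206.62]
scene ((185.0, 288.5), 6.800835609436035) ((185.15675354003906, 288.9714050292969), (11.77441692352295, 12.444416046142578), 164.6205291748047)
[186.28 288.48]
[185.24 283.5 ]
[182.75 278.48]
[[0.4950618  0.32465768 0.035     ]]
[[0.47888092 0.3285938  0.035     ]]
[[0.49156159 0.32516588 0.035     ]]
```

View pics/g3.png

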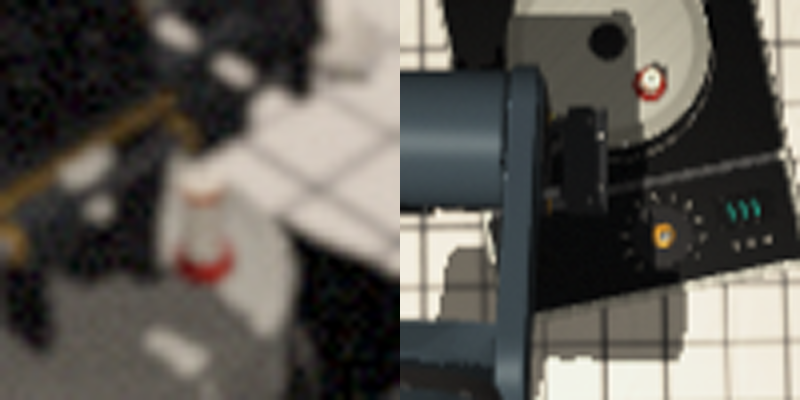

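The probe is seated: its white handle stands in the red ring in both views. Next is the knob. I'll centre it first by lightly squeezing its skirt along the bar axis.

Converted, -0.0393 m is -0.786, -0.008 m is -0.16, -0.149 rad is -0.0373.

nudge_tcp([
  {"dx":-0.16, "dy":-0.786},
  {"dx":-0.16, "dy":-0.786},
  {"dx":-0.16, "dy":-0.786, "dz":0.4},
  {"dx":-0.16, "dy":-0.786, "dz":0.4},
  {"dx":-0.16, "dy":-0.786, "dz":0.4},
  {"dx":-0.2, "dy":-0.786, "dz":0.4},
  {"dz":0.4, "wz":-0.0373},
  {"dz":0.4, "wz":-0.0373},
  {"dz":0.4, "wz":-0.0373},
  {"wz":-0.0373},
], aperture=0.65)

```text
time_s: 9.5
position: [0.4755, 0.3263, 0.1145]
tcp_rot: [0.959, 0.284, -0.003, 0.0]
force: [-0.9, 0.3, -0.5]
finger_gap: 0.646
grip_force: 0.0
```

nudge_tcp([
  {"wz":-0.0373},
  {"wz":-0.0373},
  {"wz":-0.0373},
  {"wz":-0.0373},
  {"wz":-0.0373},
  {},
  {},
])

```text
time_s: 10.2
position: [0.477, 0.3274, 0.1174]
tcp_rot: [0.793, 0.61, 0.0, 0.0]
force: [-0.0, -0.8, 0.3]
finger_gap: 0.652
grip_force: 0.0
```

```bash
python3 -c "from h import *;go(.4755,.329,.014,1.32)"
```

```text
t 10.2 pos [0.477  0.3274 0.1174] tool delta [ 0.0011 -0.0019  0.1034] ang 1.311 tilt [ 4.e-04  1.e-04 -1.e+00] turn rz -0.008740142393417472 F [-0.04 -0.78  0.34] M [-0.046 -0.141 -0.028] gap 0.652 grip 0.0 q6 0.67
```

Converted, 0.03 m is 0.6, 0.025 m is 0.5.

nudge_tcp([
  {"dx":0.02, "dy":-0.04, "dz":0.4},
  {"dz":0.6},
  {"dz":0.5},
  {"dz":0.4},
  {"dz":0.168},
  {},
  {},
])

```text
time_s: 10.9
position: [0.4749, 0.3297, 0.0147]
tcp_rot: [0.792, 0.611, 0.001, 0.0]
force: [0.1, -0.1, 0.0]
finger_gap: 0.653
grip_force: 0.0
```

```bash
python3 -c "from h import *;go(.4755,.329,.014,1.32)"
```

```text
t 10.9 pos [0.4749 0.3297 0.0147] tool delta [-0.0006  0.0008  0.0007] ang 1.315 tilt [ 1.e-03  4.e-04 -1.e+00] turn rz -0.005226678972130472 F [ 0.06 -0.06  0.01] M [-0.043 -0.106 -0.002] gap 0.653 grip 0.0 q6 0.67
```

nudge_tcp([
  {},
  {},
  {},
  {},
  {},
], aperture=0.42, grip_force=4)

```text
time_s: 11.4
position: [0.4748, 0.3299, 0.015]
tcp_rot: [0.791, 0.611, 0.001, 0.0]
force: [0.1, -0.9, 5.8]
finger_gap: 0.487
grip_force: 4.0
```

nudge_tcp([
  {},
  {},
  {},
  {"dz":-0.6},
  {"dz":-0.6, "wz":0.035},
  {"wz":0.0373},
  {"wz":0.0373},
  {"wz":0.0373},
  {"wz":0.0373},
  {"wz":0.0373},
], aperture=0.65)

```text
time_s: 12.4
position: [0.4739, 0.3295, 0.0738]
tcp_rot: [0.978, 0.211, -0.0, 0.0]
force: [0.8, 0.3, 0.7]
finger_gap: 0.65
grip_force: 0.0
```

nudge_tcp([
  {"wz":0.0373},
  {"wz":0.0373},
  {"wz":0.0373},
  {"wz":0.0373},
  {"wz":0.0225},
  {},
  {},
])

```text
time_s: 13.1
position: [0.474, 0.3295, 0.0739]
tcp_rot: [0.992, -0.126, -0.0, 0.0]
force: [-0.6, -0.0, 0.3]
finger_gap: 0.648
grip_force: 0.0
```

```bash
python3 -c "from h import *;go(.4749,.3297,.030,-.25)"
```

```text
t 13.1 pos [0.474  0.3295 0.0739] tool delta [ 0.0009 -0.0004  0.0439] ang -0.253 tilt [-6.e-04 -3.e-04 -1.e+00] turn rz -0.0031897038754968854 F [-0.6  -0.02  0.25] M [ 0.021  0.044 -0.004] gap 0.648 grip 0.0 q6 2.24
```

Converted, 0.02 m is 0.4, 0.015 m is 0.3.

nudge_tcp([
  {"dx":0.016, "dy":-0.008, "dz":0.3},
  {"dz":0.4},
  {"dz":0.2},
  {},
  {},
], aperture=0.45)

```text
time_s: 13.6
position: [0.475, 0.3298, 0.0287]
tcp_rot: [0.992, -0.127, -0.0, 0.0]
force: [1.3, -0.0, 0.3]
finger_gap: 0.456
grip_force: 0.0
```

```bash
python3 -c "from h import *;go(.4749,.3299,.029,-.25)"
```

```text
t 13.6 pos [0.475  0.3298 0.0287] tool delta [-0.0001 -0.0001 -0.0003] ang -0.255 tilt [-7.e-04 -3.e-04 -1.e+00] turn rz -0.004966359372461149 F [ 1.32 -0.    0.3 ] M [ 0.06  -0.015 -0.026] gap 0.456 grip 0.0 q6 2.24
```

nudge_tcp([
  {},
  {},
  {},
  {},
  {},
  {},
], aperture=0.05, grip_force=5)

```text
time_s: 14.2
position: [0.4753, 0.33, 0.0296]
tcp_rot: [0.992, -0.127, 0.0, -0.0]
force: [-1.3, -0.0, 3.1]
finger_gap: 0.159
grip_force: 5.0
```

nudge_tcp([
  {},
  {},
  {},
], aperture=0.05, grip_force=40)

```text
time_s: 14.5
position: [0.4753, 0.3299, 0.0296]
tcp_rot: [0.992, -0.127, 0.0, -0.0]
force: [-0.8, -0.1, 6.2]
finger_gap: 0.155
grip_force: 40.0
```

```bash
python3 -c "from h import *;go(.4749,.3299,.029,-.25)"
```

```text
t 14.5 pos [0.4753 0.3299 0.0296] tool delta [-0.0004  0.0001  0.0006] ang -0.255 tilt [ 6.e-04  3.e-04 -1.e+00] turn rz -0.005150814996660369 F [-0.81 -0.09  6.2 ] M [0.008 0.102 0.023] gap 0.155 grip 40.00127077102661 q6 2.24
```

Converted, -0.05 m is -1, 0.0415 m is 0.83.

nudge_tcp([
  {"dz":-0.5},
  {"dz":-1},
  {"dz":-0.9},
  {"dx":0.16, "dy":0.66, "dz":-0.1},
  {"dx":0.21, "dy":0.83},
  {"dx":0.21, "dy":0.83},
  {"dx":0.21, "dy":0.83},
  {"dx":0.21, "dy":0.83},
  {"dx":0.21, "dy":0.83},
  {"dx":0.21, "dy":0.83},
])

```text
time_s: 15.5
position: [0.472, 0.0374, 0.1538]
tcp_rot: [0.992, -0.127, -0.0, 0.0]
force: [1.9, -0.1, -0.3]
finger_gap: 0.158
grip_force: 40.0
```

nudge_tcp([
  {"dx":0.21, "dy":0.83},
  {"dx":0.17, "dy":0.62},
  {"wz":-0.035},
  {"wz":-0.035},
  {"wz":-0.035},
  {"wz":-0.035},
  {"wz":-0.035},
  {},
  {},
])

```text
time_s: 16.4
position: [0.4724, -0.0358, 0.1539]
tcp_rot: [0.976, 0.219, -0.0, -0.0]
force: [-0.5, -0.2, -0.9]
finger_gap: 0.156
grip_force: 40.0
```

```bash
python3 - <<'E'
from h import *
go(.4728,-.0548,.155,.45)
S=grab('scene')
u,v=proj(S,[.4728,-.0548,.11]).round().astype(int); cv2.imwrite('pics/g4.png',cv2.resize(S['frame'][v-22:v+22,u-28:u+28],(700,550),interpolation=cv2.INTER_CUBIC)); print(u-28,v-22)
E
```

```text
t 16.4 pos [ 0.4724 -0.0358  0.1539] tool delta [-0.0078  0.0173 -0.0012] ang 0.442 tilt [-7.e-04  2.e-04 -1.e+00] turn rz -0.008121842464985818 F [-0.52 -0.22 -0.89] M [-0.021  0.027  0.022] gap 0.156 grip 39.9997079372406 q6 0.82
245 180
```

View pics/g4.png

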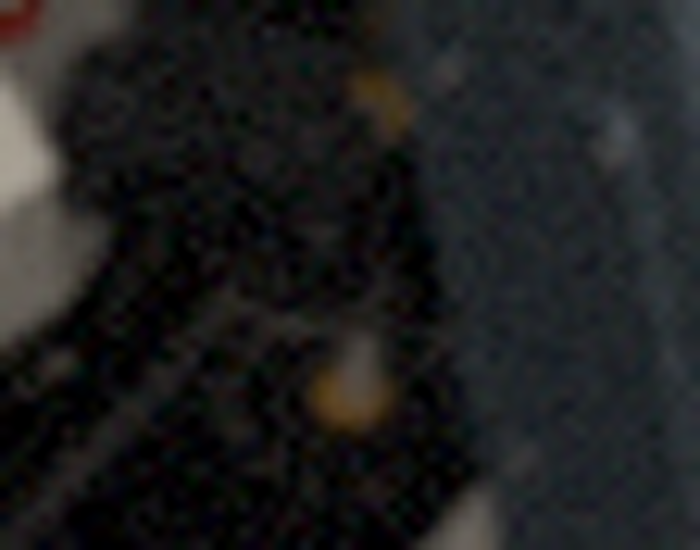

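The scene crop shows the D-shaft and its orange ring at crop (355,385), clear below the held knob. I'm still about 19 mm short in y, so I'll close that gap and then approach.

The rows are not in the units I measure in: shifts go in shares of 50 mm and turns go in shares of 4 rad. I convert before sending: 0.0173 m is 0.346, 0.014 m is 0.28.

nudge_tcp([
  {"dx":-0.174, "dy":0.346, "dz":0.2},
  {"dz":0.28},
  {},
  {},
  {},
])

```text
time_s: 16.95
position: [0.4725, -0.0551, 0.1305]
tcp_rot: [0.975, 0.22, 0.0, 0.0]
force: [-0.3, -0.5, -1.3]
finger_gap: 0.155
grip_force: 40.0
```

```bash
python3 -c "from h import *;go(.4715,-.0548,.118,.45)"
```

```text
t 16.95 pos [ 0.4725 -0.0551  0.1305] tool delta [-0.0008 -0.0007  0.0125] ang 0.445 tilt [ 6.e-04 -1.e-04 -1.e+00] turn rz -0.0054377231243165625 F [-0.3  -0.47 -1.29] M [ 0.019  0.057 -0.034] gap 0.155 grip 39.99970078468323 q6 0.77
```

Converted, 0.006 m is 0.12, 0.003 m is 0.06.

nudge_tcp([
  {"dx":-0.016, "dy":-0.014, "dz":0.12},
  {"dz":0.12},
  {"dz":0.06},
  {"dz":0.02},
  {},
])

```text
time_s: 17.45
position: [0.4712, -0.0549, 0.1139]
tcp_rot: [0.975, 0.221, -0.0, -0.0]
force: [-0.2, 0.8, -0.5]
finger_gap: 0.156
grip_force: 40.0
```

```bash
python3 -c "from h import *;go(.4715,-.0548,.114,.45)"
```

```text
t 17.45 pos [ 0.4712 -0.0549  0.1139] tool delta [ 0.0003  0.     -0.0001] ang 0.445 tilt [-4.e-04  2.e-04 -1.e+00] turn rz -0.005110699692381981 F [-0.16  0.82 -0.47] M [ 0.022 -0.024 -0.018] gap 0.156 grip 39.99999403953552 q6 0.77
```

Converted, 0.0015 m is 0.03.

nudge_tcp([
  {"dz":0.03},
  {"dz":0.03},
  {},
])

```text
time_s: 17.75
position: [0.4712, -0.0549, 0.111]
tcp_rot: [0.975, 0.22, -0.0, -0.0]
force: [-0.1, 0.6, -0.6]
finger_gap: 0.157
grip_force: 40.0
```

```bash
python3 -c "from h import *;go(.4715,-.0548,.111,.45)"
```

```text
t 17.75 pos [ 0.4712 -0.0549  0.111 ] tool delta [0.0003 0.     0.    ] ang 0.445 tilt [-1.e-04  2.e-04 -1.e+00] turn rz -0.005352111409147486 F [-0.05  0.56 -0.55] M [ 0.103 -0.077 -0.046] gap 0.157 grip 39.99962031841278 q6 0.77
```

Converted, 0.002 m is 0.04.

nudge_tcp([
  {"dz":0.04},
  {"dz":0.04},
  {"dz":0.04},
  {"dz":0.04},
  {},
])

```text
time_s: 18.25
position: [0.4712, -0.0549, 0.1028]
tcp_rot: [0.975, 0.22, -0.0, -0.0]
force: [1.1, 1.7, -1.5]
finger_gap: 0.157
grip_force: 40.0
```

```bash
python3 -c "from h import *;go(.4715,-.0548,.0966,.45)"
```

```text
t 18.25 pos [ 0.4712 -0.0549  0.1028] tool delta [0.0003 0.     0.0062] ang 0.445 tilt [-2.e-04  3.e-04 -1.e+00] turn rz -0.005366889811337927 F [ 1.13  1.71 -1.51] M [ 0.293 -0.15  -0.015] gap 0.157 grip 39.9995094537735 q6 0.77
```

Converted, 0.002 m is 0.04, -0.0005 m is -0.01.

nudge_tcp([
  {"dx":0.01, "dy":-0.01, "dz":0.04},
  {"dz":0.04},
  {},
])

```text
time_s: 18.55
position: [0.4715, -0.0546, 0.0992]
tcp_rot: [0.975, 0.221, -0.0, 0.0]
force: [0.0, -1.6, 3.4]
finger_gap: 0.157
grip_force: 40.0
```

```bash
python3 -c "from h import *;go(.4715,-.0548,.0966,.45)"
```

```text
t 18.55 pos [ 0.4715 -0.0546  0.0992] tool delta [-0.0001  0.0002  0.0026] ang 0.445 tilt [ 1.e-04 -5.e-04 -1.e+00] turn rz -0.004862527711787301 F [ 0.01 -1.56  3.43] M [-0.153  0.129  0.033] gap 0.157 grip 40.00087916851044 q6 0.78
```

nudge_tcp([
  {"dz":0.03},
  {"dz":0.02},
  {},
])

```text
time_s: 18.85
position: [0.4716, -0.0546, 0.0976]
tcp_rot: [0.975, 0.221, 0.0, 0.0]
force: [-2.4, -0.8, 11.1]
finger_gap: 0.159
grip_force: 40.0
```

```bash
python3 -c "from h import *;go(.4715,-.0548,.0966,.45)"
```

```text
t 18.85 pos [ 0.4716 -0.0546  0.0976] tool delta [-0.0001  0.0002  0.001 ] ang 0.445 tilt [ 6.e-04 -6.e-04 -1.e+00] turn rz -0.00486470117504334 F [-2.36 -0.83 11.07] M [-0.137  0.51   0.001] gap 0.159 grip 40.003488063812256 q6 0.78
```

Converted, 0.001 m is 0.02.

nudge_tcp([
  {"dz":0.02},
  {"dz":0.02},
  {},
  {},
])

```text
time_s: 19.25
position: [0.4717, -0.0546, 0.0974]
tcp_rot: [0.975, 0.221, 0.001, 0.001]
force: [-4.8, -0.1, 28.8]
finger_gap: 0.157
grip_force: 40.0
```

```bash
python3 - <<'E'
from h import *
go(.4715,-.0548,.0966,.45)
S=grab('scene');T=grab('top')
def c(f,X,r):
    u,v=proj(f,X).round().astype(int);return cv2.resize(f['frame'][v-r:v+r,u-r:u+r],(400,400),interpolation=cv2.INTER_CUBIC)
cv2.imwrite('pics/g5.png',cv2.convertScaleAbs(np.hstack([c(S,[.4728,-.0548,.09],18),c(S,[.56,-.04,.13],40)]),alpha=1.8))
E
```

```text
t 19.25 pos [ 0.4717 -0.0546  0.0974] tool delta [-0.0002  0.0001  0.0008] ang 0.445 tilt [ 0.0016 -0.0011 -1.    ] turn rz -0.004606604764942457 F [-4.79 -0.07 28.75] M [0.062 1.04  0.029] gap 0.157 grip 40.027302503585815 q6 0.78
```

View pics/g5.png

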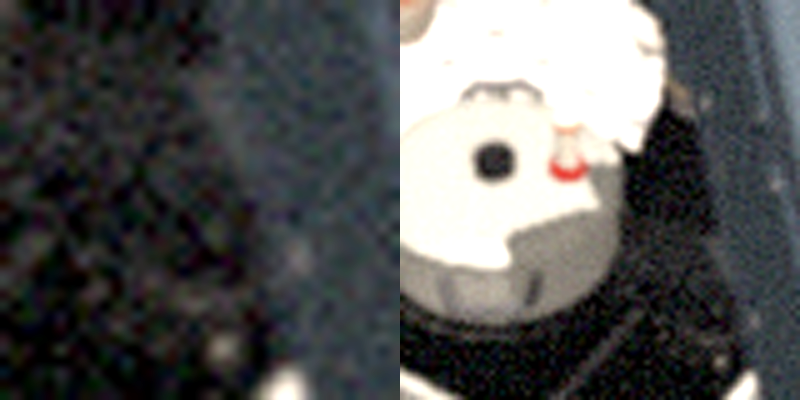

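The probe still stands in the port (right crop, (568,155)). The knob met a hard stop at the expected depth. I'll ease the push a little and hand in.

Converted, -0.0008 m is -0.016.

nudge_tcp([
  {"dz":-0.016},
  {},
  {},
  {},
])

```text
time_s: 19.75
position: [0.4716, -0.0546, 0.0975]
tcp_rot: [0.975, 0.221, 0.001, 0.001]
force: [-4.9, 0.4, 21.0]
finger_gap: 0.16
grip_force: 40.0
```

```bash
python3 -c "from h import *;go(.4715,-.0548,.0966,.45)"
```

```text
t 19.75 pos [ 0.4716 -0.0546  0.0975] tool delta [-0.0002  0.0001  0.0009] ang 0.445 tilt [ 0.0013 -0.001  -1.    ] turn rz -0.004731690877124883 F [-4.86  0.37 21.01] M [-0.048  0.812  0.02 ] gap 0.16 grip 40.01469612121582 q6 0.78
```

```bash
python3 -c "from h import *;print(order.job_done())"
```

```text
the job is handed in; nothing more can be done
None
```

I handed the job in at about 20 s: the probe is seated in the red port and released, and the black knob went onto the shaft with its pointer at about 0.45 rad and is still held against the hard stop with about 21 N. Its depth at the stop was within about 1 mm of fully on; I couldn't see the knob or its fit on the shaft in the last pictures.

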